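# Wedge up the sagging shelf board

### The job

The hinged board of the little shelf stand sags at its free end. First lift the spectacle case that lies in front of the stand out of the way and lay it on the leather notebook; then push the thicker of the two wooden wedges, thin end first, under the free end of the board until the board is up level against its stop bar and the wedge is jammed tight, and let go. Leave the thinner wedge and everything else on the desk where it is.

Things in the scene. Friction and masses are not known exactly. Their poses are not given: they have to be found in the camera images.
- stand: low dark wood shelf stand, fixed; 160 long, 100 wide, 51 high. Origin: on the desk under the free end edge of its board, mid-width; +x into the stand (the wedge's push direction), z up. At the mouth 2 steel posts at y = +-45 (80 clear between; x -2 to 10) carry a stop bar (x -3 to 11, z 42 to 51); rails 8 high run back along y = +-45 to the hinge block (x 132 to 156). Bare desk between.
- board (a joint): hinge of the stand's board (rad): 0 = level, up against the stop bar, its upper limit; -0.108 = sagged. Wood, 127 x 76 x 14, 0.5 kg; axis along stand y, 130 behind the mouth, 33 up. It drops by its weight when not held. Underside of the free end: 26 above the desk when level, 12 sagged. Raising it takes a push of about 5 N on the wedge; at the stop 15 N jams the wedge well.
- thick_wedge_mid (a point): thick wooden wedge: 160 long, 44 wide, flat underside, height rising evenly from 6 at the thin end to 38 at the thick end. Point midway along and across, half-way up there (11 above the underside). +x to the thin end, z up. It brings the board level with its thin end about 100 inside the mouth; jammed, friction holds it. 0.12 kg. Swaps places with the thin wedge.
- thin_wedge_mid (a point): the thin wooden wedge (not to be used): 160 long, 44 wide, height 6 to 20; point midway along, 6.5 above its underside; +x to the thin end.
- case_mid (a point): dark red hard spectacle case with rounded sides, 58 wide (its x), 155 long (its y), 36 high; point at its centre. It lies before the mouth of the stand. About 0.11 kg, to be grasped across its width.
- notebook_top (a point): small dark leather notebook lying shut and fixed on the desk, 155 (x) by 113 (y), 17 thick; point at the centre of its upper face.
- stone_finial: pale carved stone finial on a black block, 90 x 89 x 178; origin under its centre. Leave it alone.
- card_holder: brass card stand, 46 x 100 x 60; origin under its centre. Leave it alone.
- sticky_pad: yellow note pad, 76 x 76 x 12; origin under its centre. Leave it alone.

How it is judged:
On the way, in this order (a step that is already met when the one before it is completed fails the run):
1. the spectacle case lies on the notebook, let go (horizontal distance between case_mid and notebook_top below 0.045 m and z of case_mid in the frame of notebook_top below 0.025 m and angle between case_mid's own z axis and vertical below 0.15 rad and contact force between glasses_case and the fingers below 0.1 N), for 0.2 s.
2. the thin end of the thick wedge is under the free end of the board (x of thick_wedge_mid in the frame of stand between -0.06 and 0.05 m and y of thick_wedge_mid in the frame of stand between -0.03 and 0.03 m and height (world z) of thick_wedge_mid below 0.02 m), for 0.1 s.
At the end, for the whole second after the job is handed in: The board is level at its stop bar (joint within 0.012 rad of 0) on the thick wedge, which lies flat and still, its thin end 80 to 130 mm inside the mouth, pressing on the board with over 4 N (its weight alone: 2.5 N); the case lies flat and still on the notebook, centres within 45 mm (value of joint board above -0.012 rad and contact force between thick_wedge and board above 4 N and x of thick_wedge_mid in the frame of stand between 0 and 0.05 m and angle between thick_wedge_mid's own z axis and vertical below 0.06 rad and linear speed of each of thick_wedge, glasses_case below 0.01 m/s and horizontal distance between case_mid and notebook_top below 0.045 m and z of case_mid in the frame of notebook_top below 0.025 m and angle between case_mid's own z axis and vertical below 0.15 rad); the robot touches nothing.
It fails at once if the thin wedge is moved more than 30 mm (distance of thin_wedge_mid from where it was at the start of the episode above 0.03 m).
It fails at once if a bystander is moved more than 30 mm (distance of any of stone_finial, card_holder, sticky_pad from where it was at the start of the episode above 0.03 m).
It fails at once if the finial is tipped (angle between stone_finial's own z axis and vertical above 0.3 rad).
It also fails if it takes over 64 s, if anything falls off the work surface, if the arm or the gripper's body presses on something with over 40 N, if the wrist force passes 120 N, or if a joint passes its speed limit or range.

### The arm

A 6-joint arm with a two-finger parallel gripper is mounted at the origin on the work surface; the furniture and walls round the work are solid. World frame = base frame: x ahead of the robot, y to its left, z up, the work surface at z = 0. Lengths are in m, angles in rad, forces in N, time in s.
With the tool pointing down it reaches from about 0.35 to 0.775 m from the base axis. Payload 7.3 kg.
Tool frame: the origin (TCP) lies midway between the tips of the shut fingers; the grasp point (between the pads) lies 19 mm behind it; z points along the fingers, y is the line along which they close (so a half turn about z gives the same grasp; the last joint's range is limited). The gripper opens to 92 mm and grips with 3 to 60 N. Pads are 19 mm wide; open, the fingers measure 130 mm over their backs; the gripper's body (75 mm by 190 mm) begins 47 mm behind the grasp point.
Start: joints at [-1.491, 0.342, 1.524, -0, 1.275, -0.146], TCP at [0.118, -0.512, 0.227] pointing down, gripper open.
Joint ranges: [-2.53, 2.53], [-0.77, 2.02], [0.04, 2.7], [-1, 4.14], [0.28, 2.66], [-3.11, 3.11]. Speed limits (rad/s): [2.57, 2.57, 3.14, 3.14, 3.14, 3.14].

### API

Orientations are given as a unit quaternion [w, x, y, z].
In Python, from bench import r, eyes, hand_in gives the robot as it stands. The module is installed in compiled form; this text tells all that it offers.
- The arm moves only by the tool apply_moves, never from a script. Its argument "increments" is a list of rows, each a list of 6 numbers: the shift along the world's x, y, z each as a share of 100 mm, from -1 to 1, then the turn, a rotation vector about the world's x, y, z each as a share of 2 rad, from -1 to 1. A call has 1 to 20 rows; each row shifts and turns the commanded pose from where the row before left it; what a row does not reach is not made up. A row lasts 1/10 s, in which the tool goes at most 50 mm and 8.59 degrees, less where a joint would pass 70% of its speed; a pose out of reach is approached as far as the arm can. A call with a number of a shift or a turn outside -1 to 1 is refused whole. A call with a gripper value outside its range is refused whole. "gripper" is the gripper command: -1 is shut, 1 is fully open, values between are in proportion, set as the call begins (left out, the last holds). The fingers move at their own pace and stop on an object; "grip_force" is the grip in N (left out, the last holds). Time passes only in rows, so rows that do not move let the fingers close. It gives the time, the measured TCP pose, the force, the opening and the grip force at its end, in the units of the state.
- r.get_state(): the state, without advancing time (a new reading comes with each control period).
- eyes.camera(name): name is "scene" or "top" or "wrist"; returns a dict with "img" (420x560x3 uint8, red, green, blue), "mtx" (3x3 intrinsics, pixels), "R" (3x3) and "t" (3): a world point X has camera coordinates R X + t. Camera axes: x right, y down, z forward; pixel columns grow to the right and rows downward; lengths in m; the calibration is good to about 2 mm. A picture is of the moment at which its call begins. There is no depth.
- hand_in(): hands the job in; it is judged then, once.
The state is a dict: "t": time; "qpos": joint angles; "qd": joint speeds; "tau": joint torques, N m; "tcp_pos": TCP position; "ee_rot": TCP orientation; "force": force on the tool from outside, world axes, zero at the start; "wrist_torque": the same for the moment, N m; "finger_gap": finger opening in m; "grip_force": force on a finger pad.
Only numpy, scipy, OpenCV 4.12 (cv2) and the standard library are available. Lean on these libraries where they do the work, as an engineer would, in place of code of your own. Each camera call takes 0.05 s, during which the arm holds its last target. There are 200 camera calls.

## Working session

There is one attempt and no reset: what is moved stays moved. The work goes in short steps, Python scripts to look and compute and a tool call to move; the robot and the scene stay as the last step left them, time stands still between calls to the robot, and variables do not carry over. Pictures are saved under pics/ and viewed, at most 10 in all, crops included, and the job is handed in when it is done.

Besides the shell and the picture viewer there is one more tool, called after "Emit:" by a JSON object that holds its "name" and its "arguments". apply_moves: Moves the arm, as the interface text tells. Its arguments: {"type":"object","properties":{"increments":{"type":"array"},"gripper":{"type":"number"},"grip_force":{"type":"number"}},"required":["increments"]}

```bash
mkdir -p pics
python3 - <<'E'
from bench import r, eyes
import cv2,numpy as np,pickle
for n in ("scene","top"):
    c=eyes.camera(n); pickle.dump(c,open(n+".pkl","wb"))
    cv2.imwrite(f"pics/{n}0.png",cv2.cvtColor(c["img"],cv2.COLOR_RGB2BGR))
    print(n,(-c["R"].T@c["t"]).round(3),c["R"].round(3).tolist())
s=r.get_state(); print(s)
E
```

```text
scene [0.139 0.873 0.672] [[-0.904, -0.428, 0.003], [-0.224, 0.466, -0.856], [0.365, -0.774, -0.517]]
top [ 0.381 -0.086  1.139] [[0.005, -1.0, -0.018], [-0.985, -0.002, -0.172], [0.172, 0.019, -0.985]]
{'t': 0.1, 'qpos': array([-1.49096929e+00,  3.42667732e-01,  1.52490936e+00, -3.03928260e-05,
        1.27542873e+00, -1.45994107e-01]), 'qd': array([ 6.25394196e-04, -9.66373525e-04, -2.70457491e-03,  4.50238048e-05,
       -9.77203698e-04,  2.33197667e-03]), 'tau': array([ 2.05439705e-03, -4.32004237e+01, -2.44694227e+01,  7.19339051e-02,
        5.26567816e-02, -4.95258269e-05]), 'tcp_pos': array([ 0.11753697, -0.51129609,  0.22611109]), 'ee_rot': array([-7.06678551e-04,  9.93631623e-01,  1.12675192e-01,  8.84479192e-06]), 'force': array([ 0.02536548, -0.13726345,  0.21923819]), 'wrist_torque': array([ 0.01394716, -0.00877938, -0.06358443]), 'grip_force': 0.0, 'finger_gap': 0.0925172021184727}
```

View pics/top0.png

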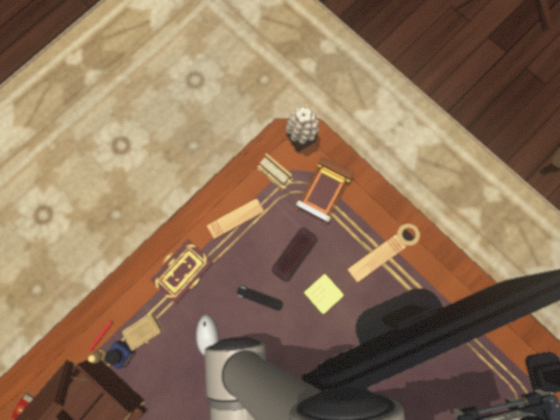

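View pics/scene0.png

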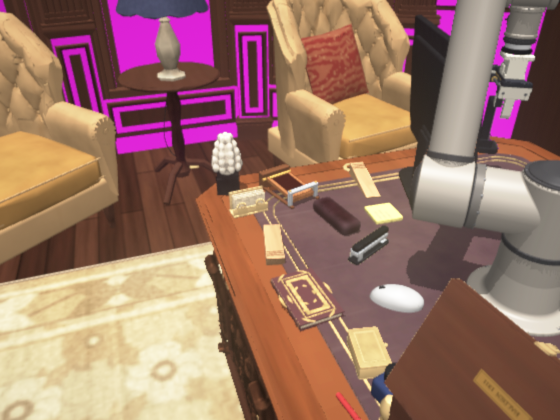

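The top view shows the stand at (325,190), the case at (295,253), the notebook at (182,270), and wedges at (235,218) and (375,258). I'll enlarge these areas to measure them.

Run:
```python
import cv2,pickle
c=cv2.cvtColor(pickle.load(open("top.pkl","rb"))["img"],cv2.COLOR_RGB2BGR)
cv2.imwrite("pics/topc.png",cv2.resize(c[150:300,150:430-80+80],None,fx=2.85,fy=2.85*1,interpolation=cv2.INTER_CUBIC)[:, :800])
c=cv2.cvtColor(pickle.load(open("scene.pkl","rb"))["img"],cv2.COLOR_RGB2BGR)
cv2.imwrite("pics/scenec.png",cv2.resize(c[150:340,200:420],None,fx=3,fy=3,interpolation=cv2.INTER_CUBIC))
```

```text
(no output)
```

View pics/topc.png

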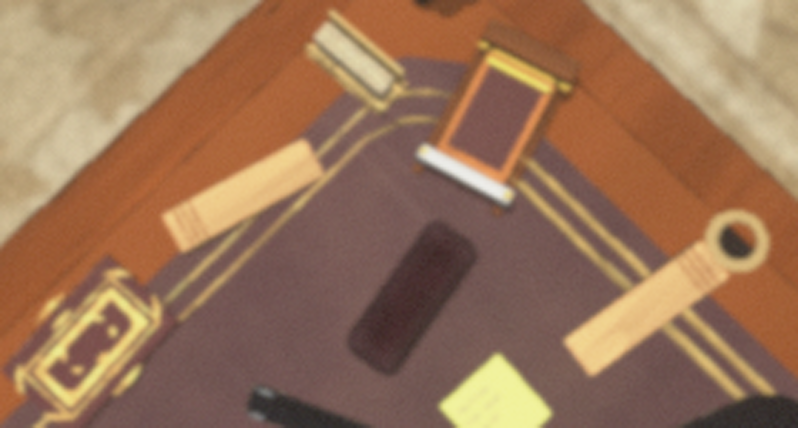

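View pics/scenec.png

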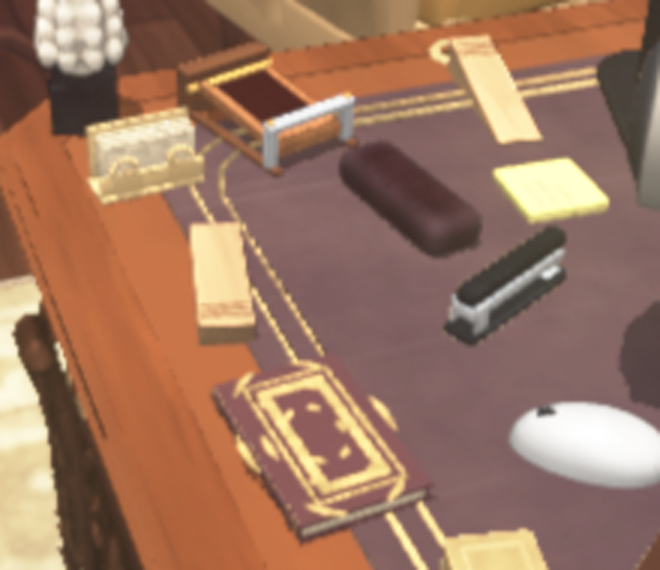

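The striped ends are the thick ends. Next I'll fit poses to the clicked corners and test the thick and thin hypotheses on each wedge.

```bash
cat > h.py <<'E'
import numpy as np,pickle,cv2
from scipy.optimize import least_squares
def load(n): return pickle.load(open(n+".pkl","rb"))
T,S=load("top"),load("scene")
tp=lambda L:np.array(L,float)/2.85+150-np.array([0,0])
sp=lambda L:np.array(L,float)/3+[200,150]
def proj(c,P):
    q=np.asarray(P)@c["R"].T+c["t"]; q=q@c["mtx"].T; return q[:,:2]/q[:,2:]
def ray(c,px,z):
    d=c["R"].T@np.linalg.solve(c["mtx"],[px[0],px[1],1]); o=-c["R"].T@c["t"]; return o+d*(z-o[2])/d[2]
def fit(obs,g):  # obs: list of (cam, model pts Nx3, px Nx2)
    def W(p,m): m=np.asarray(m,float);c,s=np.cos(p[2]),np.sin(p[2]); return np.c_[p[0]+c*m[:,0]-s*m[:,1],p[1]+s*m[:,0]+c*m[:,1],m[:,2]]
    f=lambda p:np.concatenate([(proj(c,W(p,m))-px).ravel() for c,m,px in obs])
    r=least_squares(f,g,loss="soft_l1"); return r.x,f(r.x)
E
python3 - <<'E'
from h import *
print(T["mtx"][0,0],S["mtx"][0,0])
# wedge model order: thick L, thick R, thin R, thin L   (x to thin, y left)
for name,t,s in (("left",[(163,212),(185,250),(325,178),(305,140)],[(255,322),(197,328),(191,225),(241,222)]),
                 ("right",[(728,280),(690,247),(565,343),(592,376)],[(448,40),(490,38),(540,138),(497,140)])):
    tt,ss=tp(t),sp(s)
    for H in (.038,.020):
        best=None
        for fl in (0,1):
          m=np.array([(-.08,.022,H),(-.08,-.022,H),(.08,-.022,.006),(.08,.022,.006)])
          if fl: m=m*[1,-1,1]
          sm=np.array([ray(T,p,.01) for p in tt]); c=sm.mean(0); d=sm[2]+sm[3]-sm[0]-sm[1]
          for fs in (0,1):
            m2=m*[1,-1,1] if fs else m
            x,e=fit([(T,m,tt),(S,m2,ss)],[c[0],c[1],np.arctan2(d[1],d[0])])
            if best is None or abs(e).sum()<best[0]: best=(abs(e).sum(),x,e)
        print(name,H,best[1].round(4),best[0].round(1),best[2].round(1))
case=[(375,355),(445,240)]
p=tp([(412,298),(365,362),(450,233)])
# tp used offset 150,150
for q in p: print("case",ray(T,q,.025).round(4))
bar=tp([(418,158),(508,205),(515,190),(425,145)])
for q in bar: print("bar",ray(T,q,.051).round(4))
for q in sp([(265,125),(352,97),]): print("barS",ray(S,q,.051).round(4))
for q in tp([(490,25),(578,70)]): print("hinge",ray(T,q,.045).round(4))
for q in sp([(215,385),(330,357),(430,490),(300,527)]): print("nbS",ray(S,q,.017).round(4))
for q in tp([(105,258),(180,318),(70,428),(5,372)]): print("nbT",ray(T,q,.017).round(4))
E
```

```text
401.5142894960104 459.7163023463177
left 0.038 [ 0.5521  0.0505 -1.0597] 22.6 [-2.  -0.3 -2.4  0.2 -0.2 -0.5 -0.5 -0.3  0.3 -6.4  0.4 -7.6  0.3 -0.6
  0.5 -0.2]
left 0.02 [ 0.5528  0.0501 -1.0643] 7.8 [-0.7  0.2 -1.3  0.5  0.  -0.6 -0.2 -0.4 -0.1 -0.2  0.1 -1.5  0.3 -0.7
  0.5 -0.3]
right 0.038 [ 0.4397 -0.34    2.2048] 15.2 [-0.3 -0.8  2.8 -2.2 -1.5 -0.8 -1.2  0.6  0.7 -0.5  0.1 -0.9  1.  -0.4
  0.9  0.3]
right 0.02 [ 0.4404 -0.3436  2.1922] 18.5 [-0.8 -0.2  2.6 -1.5 -0.3 -1.4 -0.2  0.1  0.7  4.1  0.   3.7  0.8 -1.
  0.7 -0.3]
case [ 0.4498 -0.117   0.025 ]
case [ 0.3884 -0.0717  0.025 ]
case [ 0.5132 -0.1543  0.025 ]
bar [ 0.5828 -0.1225  0.051 ]
bar [ 0.5372 -0.2084  0.051 ]
bar [ 0.5517 -0.2154  0.051 ]
bar [ 0.5957 -0.1293  0.051 ]
barS [ 0.5929 -0.1209  0.051 ]
barS [ 0.5413 -0.2051  0.051 ]
hinge [ 0.718  -0.1945  0.045 ]
hinge [ 0.6721 -0.28    0.045 ]
nbS [0.4905 0.1861 0.017 ]
nbS [0.4275 0.1207 0.017 ]
nbS [0.3153 0.2192 0.017 ]
nbS [0.3796 0.2863 0.017 ]
nbT [0.4884 0.1853 0.017 ]
nbT [0.43   0.1092 0.017 ]
nbT [0.3245 0.212  0.017 ]
nbT [0.3772 0.278  0.017 ]
```

The right-hand wedge is the thick one, since its residual only fits with 38 mm. Before swinging the arm I need to find out where the tall black object (monitor?) stands.

Run:
```python
from h import *
from bench import eyes
w=eyes.camera("wrist")["img"]
a=cv2.resize(T["img"][240:420,190:560],(800//2,195)); 
a=cv2.resize(T["img"][250:420,200:560],None,fx=1.3,fy=1.3)
b=cv2.resize(S["img"][0:280,390:560],None,fx=1.7,fy=1.7)
ww=cv2.resize(w,(468,351))
M=np.zeros((600,800,3),np.uint8)
M[:a.shape[0],:a.shape[1]]=a; M[:b.shape[0],480:480+b.shape[1]]=b; M[225:576,:468]=ww
cv2.imwrite("pics/m.png",M[:,:,::-1])
print(proj(T,[[.118,-.511,.227],[.118,-.511,.4],[0,0,0]]),proj(S,[[.118,-.511,.227],[.118,-.511,.4],[0,0,0]]))
for z in (0,.3,.45,.55): print(z,[ray(T,p,z).round(3).tolist() for p in((310,380),(560,280),(345,385),(400,315))], [ray(S,p,z).round(3).tolist() for p in((413,20),(437,150))])
```

```text
[[485.01967989 407.63899098]
 [535.92874914 439.94932126]
 [250.41644991 426.41296705]] [[500.23939318 111.72274703]
 [516.57846788  48.3573088 ]
 [518.46700591 298.18925788]]
0 [[0.117, -0.158, 0.0], [0.384, -0.849, 0.0], [0.105, -0.251, 0.0], [0.288, -0.406, 0.0]] [[0.911, -3.307, 0.0], [0.283, -0.698, 0.0]]
0.3 [[0.187, -0.139, 0.3], [0.383, -0.648, 0.3], [0.178, -0.208, 0.3], [0.312, -0.322, 0.3]] [[0.567, -1.441, 0.3], [0.219, 0.003, 0.3]]
0.45 [[0.221, -0.13, 0.45], [0.383, -0.548, 0.45], [0.214, -0.186, 0.45], [0.325, -0.28, 0.45]] [[0.394, -0.508, 0.45], [0.187, 0.354, 0.45]]
0.55 [[0.245, -0.123, 0.55], [0.383, -0.481, 0.55], [0.239, -0.172, 0.55], [0.333, -0.252, 0.55]] [[0.28, 0.114, 0.55], [0.165, 0.588, 0.55]]
```

View pics/m.png

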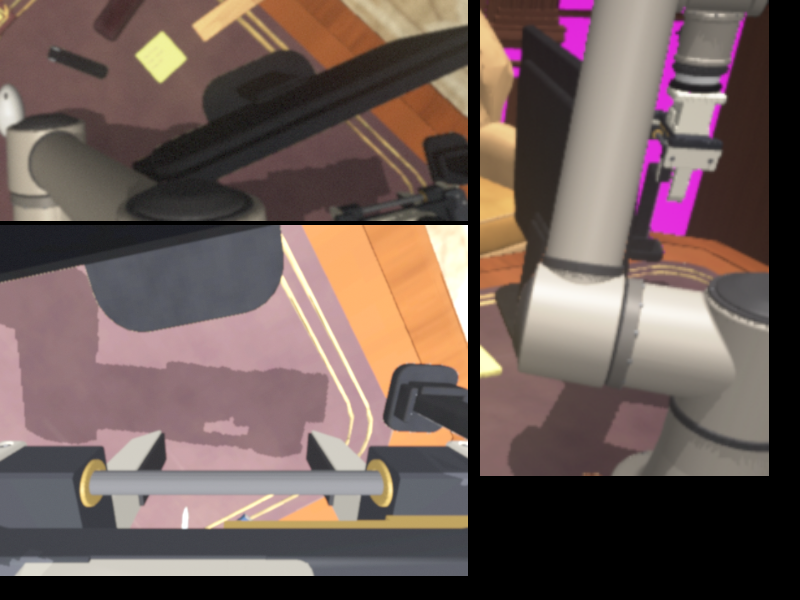

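The montage shows a monitor, with its foot around top px (400,315) and its panel running from about top px (304,377) to (508,281). It stands between the gripper and the work, so I'll estimate its top edge to go over it.

Run:
```python
from h import *
from scipy.optimize import least_squares
# far edge: bottom seen in T (508,281) & S (415,124); top seen in S (416,16)
for bt in ((508,281),(500,285),(515,278)):
  f=lambda p:np.concatenate([proj(T,[[p[0],p[1],p[2]]])[0]-bt,proj(S,[[p[0],p[1],p[2]]])[0]-(415,124),proj(S,[[p[0],p[1],p[3]]])[0]-(416,16)])
  s=least_squares(f,[.38,-.6,.1,.45]);print(s.x.round(3),f(s.x).round(1))
```

```text
[ 0.387 -0.652  0.1    0.437] [-0.5 -2.6 -6.3 -1.4  8.7  1.3]
[ 0.38  -0.625  0.111  0.441] [-0.8 -3.8 -5.5 -1.4  9.6  1.5]
[ 0.393 -0.675  0.091  0.433] [-0.3 -1.7 -6.8 -1.3  8.2  1.2]
```

Emit:
{"name": "apply_moves", "arguments": {"increments": [[0,0,0.4,0,0,0],[0,0,0.5,0,0,0],[0,0,0.5,0,0,0],[0,0,0.5,0,0,0],[0,0,0.5,0,0,0],[0,0,0.5,0,0,0],[0,0,0.5,0,0,0]], "gripper": 1}}

```text
t: 0.85
tcp_pos: [0.1176, -0.511, 0.5662]
ee_rot: [0.001, 0.994, 0.113, -0.0]
force: [-0.4, -1.3, 1.4]
finger_gap: 0.0918
grip_force: 0.0
```

Emit:
{"name": "apply_moves", "arguments": {"increments": [[0.277,0.332,0,0,0,0.073],[0.277,0.332,0,0,0,0.073],[0.277,0.332,0,0,0,0.073],[0.277,0.332,0,0,0,0.073],[0.277,0.332,0,0,0,0.073],[0.277,0.332,0,0,0,0.073],[0.277,0.332,0,0,0,0.073],[0.277,0.332,0,0,0,0.073],[0.277,0.332,0,0,0,0.073],[0.277,0.332,0,0,0,0.073],[0.277,0.332,0,0,0,0.073],[0.277,0.332,0,0,0,0.073],[0,0,-0.4,0,0,0.073],[0,0,-0.4,0,0,0.073],[0,0,-0.4,0,0,0.073],[0,0,-0.4,0,0,0.073],[0,0,-0.4,0,0,0],[0,0,0,0,0,0]]}}

```text
t: 2.65
tcp_pos: [0.4473, -0.1124, 0.3585]
ee_rot: [-0.006, 0.286, 0.958, 0.001]
force: [-0.4, 0.1, -0.2]
finger_gap: 0.0917
grip_force: 0.0
```

```bash
cat >> h.py <<'E'
def st():
    from bench import r; from scipy.spatial.transform import Rotation as R
    s=r.get_state(); q=s["ee_rot"]; m=R.from_quat([q[1],q[2],q[3],q[0]]).as_matrix()
    print(s["tcp_pos"].round(4),"ydir",np.arctan2(m[1,1],m[0,1]).round(3),"z",m[:,2].round(3),"q",s["qpos"].round(2),"F",s["force"].round(1),s["finger_gap"].round(4),round(s["grip_force"],1),round(s["t"],2))
def shot(n,name):
    from bench import eyes
    c=eyes.camera(n); pickle.dump(c,open(name+".pkl","wb")); cv2.imwrite("pics/"+name+".png",c["img"][:,:,::-1]); return c
E
python3 - <<'E'
from h import *
st(); shot("wrist","w1"); shot("top","t1")
a=cv2.imread("pics/w1.png"); b=cv2.imread("pics/t1.png")
cv2.imwrite("pics/m2.png",np.vstack([cv2.resize(a,(400,300)),cv2.resize(b[150:330,150:390],(400,300))]).astype(np.uint8))
E
```

```text
Traceback (most recent call last):
  File "h.py", line 18, in st
    print(s["tcp_pos"].round(4),"ydir",np.arctan2(m[1,1],m[0,1]).round(3),"z",m[:,2].round(3),"q",s["qpos"].round(2),"F",s["force"].round(1),s["finger_gap"].round(4),round(s["grip_force"],1),round(s["t"],2))
                                                                                                                                             ^^^^^^^^^^^^^^^^^^^^^
AttributeError: 'float' object has no attribute 'round'
```

```bash
sed -i 's/s\["finger_gap"\].round(4)/round(s["finger_gap"],4)/' h.py
python3 - <<'E'
from h import *
st(); c=shot("wrist","w1")
print(proj(c,[[.45,-.1135,.018],[.563,-.167,.051]]).round(0))
E
```

```text
[ 0.4473 -0.1124  0.3585] ydir 0.991 z [-0.011  0.005 -1.   ] q [-0.41  0.16  1.41  0.    1.58 -1.4 ] F [-0.4  0.1 -0.2] 0.0917 0.0 2.65
[[283. 168.]
 [294. 250.]]
```

View pics/w1.png

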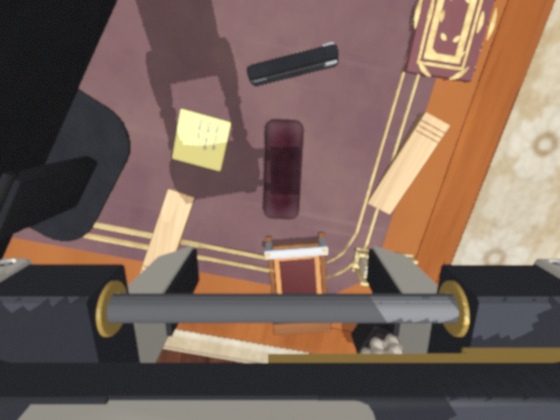

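The case is at px (283,169), aligned with the gripper, and matches the estimate. The stop bar at (296,252) does too. Descending.

Emit:
{"name": "apply_moves", "arguments": {"increments": [[0.03,-0.01,-0.4,0,0,0],[0,0,-0.4,0,0,0],[0,0,-0.4,0,0,0],[0,0,-0.4,0,0,0],[0,0,-0.4,0,0,0],[0,0,-0.4,0,0,0],[0,0,-0.4,0,0,0],[0,0,-0.3,0,0,0],[0,0,0,0,0,0],[0,0,0,0,0,0]]}}

```text
t: 3.7
tcp_pos: [0.4553, -0.1157, 0.0556]
ee_rot: [0.002, 0.286, 0.958, -0.0]
force: [0.2, 0.3, 1.1]
finger_gap: 0.0915
grip_force: 0.0
```

```bash
python3 -c "
from h import *
st()"
```

```text
[ 0.4553 -0.1157  0.0556] ydir 0.991 z [ 0.003 -0.001 -1.   ] q [-0.41  0.47  1.89  0.    0.78 -1.4 ] F [0.2 0.3 1.1] 0.0915 0.0 3.7
```

Emit:
{"name": "apply_moves", "arguments": {"increments": [[-0.05,0.02,-0.15,0,0,0],[0,0,-0.2,0,0,0],[0,0,-0.13,0,0,0],[0,0,0,0,0,0],[0,0,0,0,0,0]]}}

```text
t: 4.2
tcp_pos: [0.4499, -0.1134, 0.0078]
ee_rot: [0.002, 0.286, 0.958, -0.0]
force: [1.2, 0.4, 0.3]
finger_gap: 0.0918
grip_force: 0.0
```

Emit:
{"name": "apply_moves", "arguments": {"increments": [[0,0,0,0,0,0],[0,0,0,0,0,0],[0,0,0,0,0,0],[0,0,0,0,0,0],[0,0,0,0,0,0],[0,0,0,0,0,0]], "gripper": -1, "grip_force": 15}}

```text
t: 4.8
tcp_pos: [0.448, -0.1126, 0.0059]
ee_rot: [0.0, 0.286, 0.958, 0.0]
force: [-0.3, -0.1, 2.5]
finger_gap: 0.0571
grip_force: 14.8
```

Emit:
{"name": "apply_moves", "arguments": {"increments": [[0,0,0.2,0,0,0],[0,0,0.3,0,0,0],[0,0,0.4,0,0,0],[0,0,0.3,0,0,0],[-0.044,0.25,0,0,0,-0.006],[-0.044,0.32,0,0,0,-0.006],[-0.044,0.32,0,0,0,-0.006],[-0.044,0.32,0,0,0,-0.006],[-0.044,0.32,0,0,0,-0.006],[-0.044,0.32,0,0,0,-0.006],[-0.044,0.32,0,0,0,-0.006],[-0.044,0.32,0,0,0,-0.006],[-0.044,0.32,0,0,0,-0.006],[-0.044,0.31,0,0,0,-0.006],[0,0,0,0,0,0],[0,0,0,0,0,0],[0,0,0,0,0,0]]}}

```text
t: 6.5
tcp_pos: [0.4039, 0.1986, 0.1256]
ee_rot: [-0.0, 0.343, 0.939, -0.0]
force: [0.1, 0.4, -1.3]
finger_gap: 0.0571
grip_force: 14.8
```

Run:
```python
from h import *
st(); shot("top","t2"); shot("scene","s2")
a=cv2.imread("pics/t2.png")[200:350,120:420]; b=cv2.imread("pics/s2.png")[150:350,150:450]
cv2.imwrite("pics/m2.png",np.vstack([cv2.resize(a,(510,255)),cv2.resize(b,(510,340))]))
```

```text
[0.4039 0.1986 0.1256] ydir 0.871 z [-0.001 -0.    -1.   ] q [ 0.29  0.33  1.87 -0.    0.95 -0.58] F [ 0.1  0.4 -1.3] 0.0571 14.8 6.5
```

View pics/m2.png

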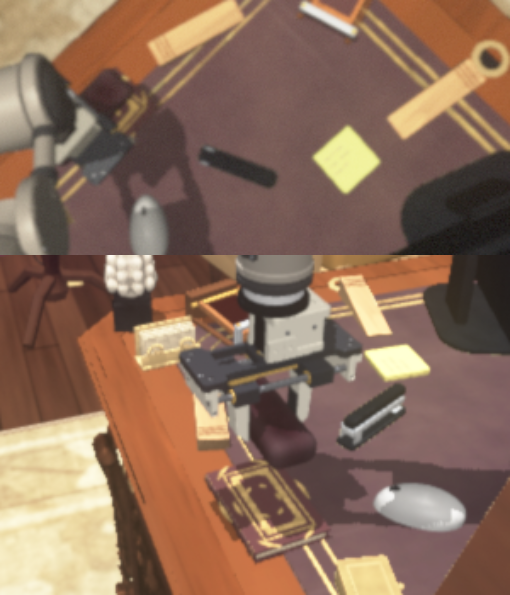

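The case is held over the notebook and aligned with it. Lowering and releasing.

Emit:
{"name": "apply_moves", "arguments": {"increments": [[0,0.014,-0.3,0,0,0],[0,0,-0.3,0,0,0],[0,0,-0.2,0,0,0],[0,0,-0.1,0,0,0],[0,0,-0.05,0,0,0],[0,0,-0.05,0,0,0],[0,0,-0.03,0,0,0],[0,0,0,0,0,0],[0,0,0,0,0,0],[0,0,0,0,0,0]]}}

```text
t: 7.6
tcp_pos: [0.4043, 0.2009, 0.0232]
ee_rot: [0.0, 0.343, 0.939, 0.0]
force: [-0.1, 0.5, -1.3]
finger_gap: 0.0572
grip_force: 14.8
```

Emit:
{"name": "apply_moves", "arguments": {"increments": [[0,0,0,0,0,0],[0,0,0,0,0,0],[0,0,0,0,0,0],[0,0,0,0,0,0],[0,0,0,0,0,0],[0,0,0,0,0,0]], "gripper": 0.9}}

```text
t: 8.2
tcp_pos: [0.404, 0.2008, 0.0228]
ee_rot: [0.0, 0.343, 0.939, 0.0]
force: [-0.9, 0.3, -0.2]
finger_gap: 0.0873
grip_force: 0.0
```

Emit:
{"name": "apply_moves", "arguments": {"increments": [[0,0,0.2,0,0,0],[0,0,0.3,0,0,0],[0,0,0.4,0,0,0],[0,0,0.5,0,0,0],[0,0,0.5,0,0,0],[0,0,0.5,0,0,0],[0,0,0,0,0,0]]}}

```text
t: 8.9
tcp_pos: [0.4068, 0.2017, 0.2695]
ee_rot: [0.005, 0.343, 0.939, 0.004]
force: [0.5, 0.2, 0.5]
finger_gap: 0.0872
grip_force: 0.0
```

Run:
```python
from h import *
st()
Q=np.array([(.343,1.525,.5245,.2261),(.16,1.41,.4612,.3585),(.47,1.89,.4698,.0556),(.33,1.87,.4501,.1256)])
off=.076
def f(p):
    a=Q[:,0];b=a+Q[:,1]; rr=p[0]+p[1]*np.sin(a)+p[2]*np.sin(b); z=p[3]+p[1]*np.cos(a)+p[2]*np.cos(b)
    return np.r_[rr-np.sqrt(Q[:,2]**2-off**2),z-Q[:,3],.1*(p[0])]
s=least_squares(f,[0,.4,.4,0]);print(s.x.round(3),f(s.x).round(4))
r0,L1,L2,z0=s.x
# wedge pose IK: TCP (.44,-.34,.02)
from scipy.optimize import fsolve
for r_,z_ in ((.551,.02),(.551,.25),(.52,.02)):
    a,b=fsolve(lambda v:[r0+L1*np.sin(v[0])+L2*np.sin(v[0]+v[1])-r_,z0+L1*np.cos(v[0])+L2*np.cos(v[0]+v[1])-z_],[.4,1.7])
    print(r_,z_,a,b,"elbow r",r0+L1*np.sin(a),"z rel shoulder",L1*np.cos(a))
```

```text
[0.4068 0.2017 0.2695] ydir 0.871 z [ 0.013  0.004 -1.   ] q [ 0.29  0.17  1.64  0.    1.32 -0.58] F [0.5 0.2 0.5] 0.0872 0.0 8.9
[ 0.017  0.408  0.373 -0.045] [-0.0082 -0.      0.0009  0.0071  0.0044  0.     -0.001  -0.0035  0.0017]
0.551 0.02 0.6858079788533922 1.6244613445564258 elbow r 0.27563354024426406 z rel shoulder 0.31588420799271016
0.551 0.25 0.4272678908272709 1.3509592003717117 elbow r 0.18628042818646467 z rel shoulder 0.3714740919640252
0.52 0.02 0.6307019209917617 1.730745697731917 elbow r 0.2578428361646933 z rel shoulder 0.3296419823810235
```

Emit:
{"name": "apply_moves", "arguments": {"increments": [[0.028,-0.35,0.4,0,0,-0.01],[0.028,-0.45,0.4,0,0,-0.01],[0.028,-0.45,0,0,0,-0.01],[0.028,-0.45,0,0,0,-0.01],[0.028,-0.45,0,0,0,-0.01],[0.028,-0.45,0,0,0,-0.01],[0.028,-0.45,0,0,0,-0.01],[0.028,-0.45,0,0,0,-0.01],[0.028,-0.45,0,0,0,-0.01],[0.028,-0.45,0,0,0,-0.01],[0.028,-0.45,0,0,0,-0.01],[0.028,-0.45,0,0,0,-0.01],[0,-0.12,0,0,0,0],[0,0,0,0,0,0],[0,0,0,0,0,0]]}}

```text
t: 10.4
tcp_pos: [0.4369, -0.3304, 0.3331]
ee_rot: [-0.001, 0.453, 0.892, 0.0]
force: [-0.9, 0.4, -0.2]
finger_gap: 0.0874
grip_force: 0.0
```

Run:
```python
from h import *
st(); shot("top","t3"); shot("scene","s3"); c=shot("wrist","w3")
a=cv2.imread("pics/t3.png"); b=cv2.imread("pics/s3.png"); w=cv2.imread("pics/w3.png")
M=np.zeros((600,800,3),np.uint8); M[:300,:400]=cv2.resize(a,(400,300)); M[:300,400:]=cv2.resize(b,(400,300)); M[300:,:400]=cv2.resize(w,(400,300)); M[300:,400:]=cv2.resize(a[220:420,200:467],(400,300))
cv2.imwrite("pics/m3.png",M)
print(proj(c,[[.4397,-.34,.022],[.392,-.2755,.006],[.487,-.404,.038]]).round(0))
```

```text
[ 0.4369 -0.3304  0.3331] ydir 0.631 z [-0.001  0.001 -1.   ] q [-0.79  0.33  1.25  0.    1.56 -1.42] F [-0.9  0.4 -0.2] 0.0874 0.0 10.4
[[280. 173.]
 [279. 116.]
 [280. 227.]]
```

View pics/m3.png

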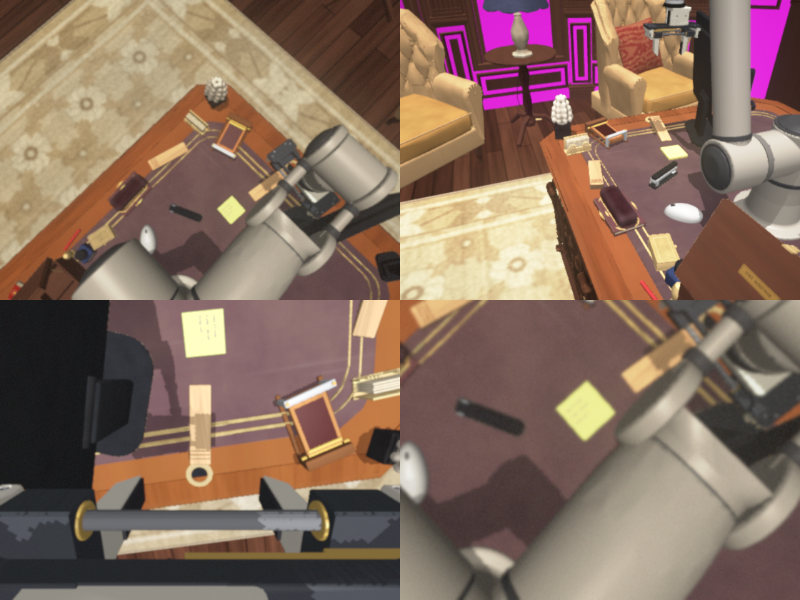

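The thick wedge is at wrist px (281,119–231), as predicted, and the case lies on the notebook. The concern now is forearm clearance over the monitor's near end, so I'll triangulate its top edge.

Run:
```python
from h import *
W1,W3,S3=load("w1"),load("w3"),load("s3")
for n,c in (("T",T),("W1",W1),("W3",W3)): print(n,(-c["R"].T@c["t"]).round(3))
def plane(c,a,b):
    o=-c["R"].T@c["t"]; r=[c["R"].T@np.linalg.solve(c["mtx"],[*p,1]) for p in(a,b)]
    n=np.cross(*r); n/=np.linalg.norm(n); return n,n@o
# dark boundary sub-pixel in w1,w3 : per row, last dark col from left
def edge(img,rows,thr=45):
    g=img.max(2); out=[]
    for v in rows:
        d=np.where(g[v]>thr)[0]; out.append((int(d[0]) if len(d) else -1,v))
    return out
print(edge(W1["img"],range(0,200,20))); print(edge(W3["img"],range(0,260,20)))
# T: rows of dark band per column
g=T["img"].max(2)
for u in (310,320,340,400,450,500,540): 
    d=np.where(g[:,u]<48)[0]; print(u,d[d>240][:1],d[-1:],len(d),g[250:410:10,u].tolist())
```

```text
T [ 0.381 -0.086  1.139]
W1 [ 0.382 -0.069  0.517]
W3 [ 0.39  -0.265  0.491]
[(116, 0), (107, 20), (98, 40), (89, 60), (80, 80), (73, 100), (65, 120), (56, 140), (47, 160), (0, 180)]
[(153, 0), (151, 20), (149, 40), (149, 60), (147, 80), (145, 100), (122, 120), (120, 140), (119, 160), (118, 180), (116, 200), (132, 220), (130, 240)]
310 [373] [417] 29 [84, 115, 115, 117, 241, 167, 115, 110, 111, 112, 74, 75, 73, 28, 69, 37]
320 [364] [419] 45 [115, 116, 122, 240, 240, 233, 221, 114, 114, 115, 80, 76, 30, 39, 49, 42]
340 [354] [402] 49 [120, 120, 120, 119, 175, 131, 122, 120, 112, 111, 73, 25, 30, 40, 34, 37]
400 [301] [370] 62 [205, 112, 182, 209, 114, 52, 40, 41, 33, 31, 50, 39, 42, 99, 67, 63]
450 [305] [347] 39 [142, 144, 142, 165, 165, 159, 42, 36, 46, 45, 89, 102, 101, 70, 70, 70]
500 [287] [321] 18 [172, 195, 206, 167, 48, 50, 47, 54, 156, 159, 121, 105, 98, 99, 98, 96]
540 [361] [419] 51 [188, 179, 199, 53, 50, 53, 174, 179, 137, 143, 146, 49, 46, 40, 89, 36]
```

Run:
```python
from h import *
W1,W3=load("w1"),load("w3")
def samples(c,a,b): return [(c,np.array(a,float)+(np.array(b)-np.array(a))*k) for k in (0,1)]
def plane(c,a,b):
    o=-c["R"].T@c["t"]; r=[c["R"].T@np.linalg.solve(c["mtx"],[*p,1]) for p in(a,b)]
    n=np.cross(*r); n/=np.linalg.norm(n); return np.r_[n,n@o]
P=[plane(T,(340,354),(450,306)),plane(W1,(116,0),(47,160)),plane(W3,(153,0),(145,100))]
for ids in ((0,1),(0,2),(1,2),(0,1,2)):
    A=np.array([P[i] for i in ids])
    # horizontal line assumption off: solve at y=-.2 and y=-.5
    for y in (-.15,-.3,-.5):
        s=np.linalg.lstsq(A[:,[0,2]],A[:,3]-A[:,1]*y,rcond=None)[0]; print(ids,y,s.round(3))
lo=plane(T,(400,370),(450,347))
for z in (.35,.4,.45,.5):
    print("top edge",z,[( (lo[3]-lo[1]*y-lo[2]*z)/lo[0]).round(3) for y in(-.15,-.3,-.5)])
# near end, along col edges
for px in ((304,377),(308,374),(323,388)):
    print(px,[ray(T,px,z).round(3).tolist() for z in (.1,.2,.3,.4,.45)])
```

```text
(0, 1) -0.15 [0.169 0.099]
(0, 1) -0.3 [0.23  0.088]
(0, 1) -0.5 [0.311 0.074]
(0, 2) -0.15 [0.174 0.121]
(0, 2) -0.3 [0.232 0.098]
(0, 2) -0.5 [0.31  0.069]
(1, 2) -0.15 [0.151 0.069]
(1, 2) -0.3 [0.222 0.074]
(1, 2) -0.5 [0.315 0.081]
(0, 1, 2) -0.15 [0.168 0.101]
(0, 1, 2) -0.3 [0.23  0.089]
(0, 1, 2) -0.5 [0.311 0.073]
top edge 0.35 [np.float64(0.15), np.float64(0.216), np.float64(0.304)]
top edge 0.4 [np.float64(0.167), np.float64(0.232), np.float64(0.32)]
top edge 0.45 [np.float64(0.183), np.float64(0.249), np.float64(0.336)]
top edge 0.5 [np.float64(0.199), np.float64(0.265), np.float64(0.353)]
(304, 377) [[0.147, -0.137, 0.1], [0.17, -0.132, 0.2], [0.192, -0.127, 0.3], [0.215, -0.122, 0.4], [0.226, -0.12, 0.45]]
(308, 374) [[0.154, -0.147, 0.1], [0.176, -0.141, 0.2], [0.198, -0.135, 0.3], [0.22, -0.129, 0.4], [0.231, -0.127, 0.45]]
(323, 388) [[0.122, -0.183, 0.1], [0.147, -0.174, 0.2], [0.172, -0.164, 0.3], [0.197, -0.155, 0.4], [0.209, -0.151, 0.45]]
```

Run:
```python
from h import *
S3=load("s3"); T3=load("t3")
f=lambda p:np.r_[proj(S,[[np.cos(-1.491+np.pi/2)*p[0],np.sin(-1.491+np.pi/2)*p[0],p[1]]])[0]-(446,188),proj(S3,[[np.cos(-.79+np.pi/2)*p[0],np.sin(-.79+np.pi/2)*p[0],p[1]]])[0]-(445,235)]
s=least_squares(f,[.15,.16]); print("cap offset,zs",s.x.round(3),f(s.x).round(1))
# tool length check: wrist camera pos rel. TCP
A=cv2.imread("pics/s3.png")[0:320,300:560]; B=cv2.imread("pics/t3.png")[120:420,80:560]
M=np.zeros((600,800,3),np.uint8); M[:480,:390]=cv2.resize(A,(390,480)); M[:256,390:]=cv2.resize(B,(410,256)); M[260:516,390:]=cv2.resize(cv2.imread("pics/top0.png")[120:420,80:560],(410,256))
cv2.imwrite("pics/m4.png",M)
```

```text
cap offset,zs [0.209 0.216] [-11.8   3.6  11.3  -2.7]
```

View pics/m4.png

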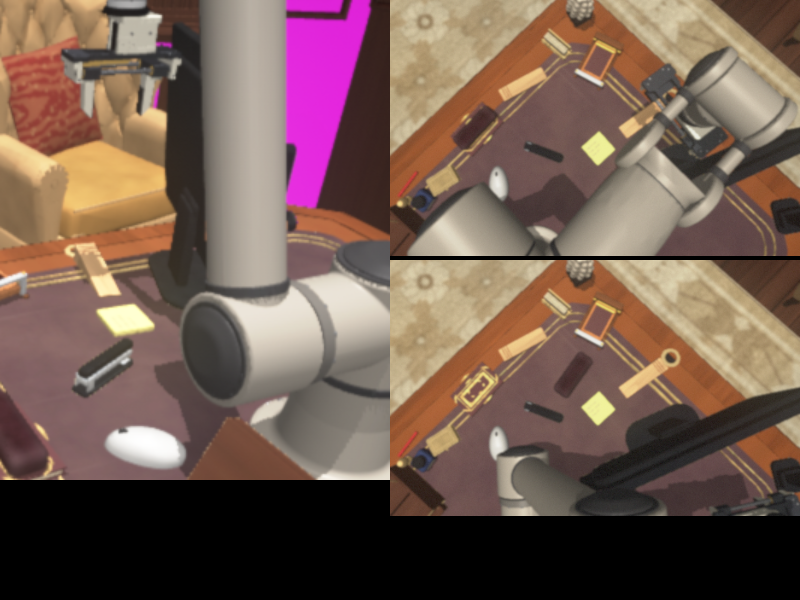

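Run:
```python
from h import *
T3=load("t3"); q=-.79; d=np.array([np.cos(q),np.sin(q)]); n=np.array([-d[1],d[0]])
k=480/410
for nm,(u,v) in dict(forkR=(722,205),forkR2=(700,225),forkL=(620,155),foreL=(560,225),foreR=(640,255),foreL2=(640,165),foreR2=(705,190),wristL=(655,105),wristR=(745,150)).items():
    px=(80+(u-390)*k,120+v*k)
    print(nm,np.round(px),[(z,(ray(T3,px,z)[:2]@d).round(3),(ray(T3,px,z)[:2]@n).round(3)) for z in(.55,.6)])
pts={"botfront":[(.168,-.15),(.23,-.3),(.311,-.5)],"top.437 back":[(.18,-.15),(.245,-.3),(.332,-.5)],"top.437near":[(.226,-.125),(.206,-.152)]}
for a,b in pts.items(): print(a,[(np.dot(p,d).round(3),np.dot(p,n).round(3)) for p in b])
```

```text
forkR [469. 360.] [(0.55, np.float64(0.436), np.float64(-0.048)), (0.6, np.float64(0.427), np.float64(-0.026))]
forkR2 [443. 383.] [(0.55, np.float64(0.387), np.float64(-0.044)), (0.6, np.float64(0.383), np.float64(-0.022))]
forkL [349. 301.] [(0.55, np.float64(0.375), np.float64(0.122)), (0.6, np.float64(0.371), np.float64(0.13))]
foreL [279. 383.] [(0.55, np.float64(0.226), np.float64(0.114)), (0.6, np.float64(0.235), np.float64(0.122))]
foreR [373. 419.] [(0.55, np.float64(0.286), np.float64(-0.007)), (0.6, np.float64(0.289), np.float64(0.011))]
foreL2 [373. 313.] [(0.55, np.float64(0.387), np.float64(0.088)), (0.6, np.float64(0.382), np.float64(0.098))]
foreR2 [449. 342.] [(0.55, np.float64(0.434), np.float64(-0.013)), (0.6, np.float64(0.425), np.float64(0.006))]
wristL [390. 243.] [(0.55, np.float64(0.478), np.float64(0.138)), (0.6, np.float64(0.466), np.float64(0.144))]
wristR [496. 296.] [(0.55, np.float64(0.529), np.float64(-0.017)), (0.6, np.float64(0.512), np.float64(0.002))]
botfront [(np.float64(0.225), np.float64(0.014)), (np.float64(0.375), np.float64(-0.048)), (np.float64(0.574), np.float64(-0.131))]
top.437 back [(np.float64(0.233), np.float64(0.022)), (np.float64(0.386), np.float64(-0.037)), (np.float64(0.589), np.float64(-0.116))]
top.437near [(np.float64(0.248), np.float64(0.073)), (np.float64(0.253), np.float64(0.039))]
```

Emit:
{"name": "apply_moves", "arguments": {"increments": [[0.117,-0.216,-0.2,0,0,0],[0,0,-0.3,0,0,0],[0,0,-0.3,0,0,0],[0,0,-0.3,0,0,0],[0,0,-0.2,0,0,0],[0,0,-0.2,0,0,0],[0,0,0,0,0,0],[0,0,0,0,0,0]], "gripper": 1}}

```text
t: 11.35
tcp_pos: [0.4491, -0.3524, 0.1844]
ee_rot: [0.0, 0.452, 0.892, -0.0]
force: [1.3, 0.5, 0.5]
finger_gap: 0.0919
grip_force: 0.0
```

```bash
python3 -c "
from h import *
st()
from bench import r
print(r.get_state()['tau'].round(2))"
```

```text
[ 0.4491 -0.3524  0.1844] ydir 0.632 z [ 0. -0. -1.] q [-0.8   0.46  1.46  0.    1.22 -1.43] F [1.3 0.5 0.5] 0.0919 0.0 11.35
[ 1.000e-02 -4.704e+01 -2.272e+01 -2.000e-02  7.000e-02  0.000e+00]
```

Emit:
{"name": "apply_moves", "arguments": {"increments": [[0,0,-0.15,0,0,0],[0,0,-0.15,0,0,0],[0,0,-0.15,0,0,0],[0,0,-0.15,0,0,0],[0,0,-0.15,0,0,0],[0,0,-0.15,0,0,0],[0,0,0,0,0,0],[0,0,0,0,0,0]]}}

```text
t: 12.15
tcp_pos: [0.4493, -0.3534, 0.095]
ee_rot: [0.001, 0.453, 0.892, -0.0]
force: [-0.3, -0.5, 1.2]
finger_gap: 0.0919
grip_force: 0.0
```

```bash
python3 -c "
from h import *
st()
from bench import r
print(r.get_state()['tau'].round(2))
c=shot('wrist','w4'); g=c['img'].astype(int); print(proj(c,[[.4397,-.34,.022],[.392,-.2755,.006],[.487,-.404,.038]]).round(0))
# tan mask rows
m=(g[:,:,0]>150)&(g[:,:,0]-g[:,:,2]>40)
for v in range(0,300,25):
    u=np.where(m[v])[0]; u=u[(u>200)&(u<360)]; print(v,u[:1],u[-1:],len(u))"
```

```text
[ 0.4493 -0.3534  0.095 ] ydir 0.631 z [ 0.001 -0.001 -1.   ] q [-0.8   0.56  1.57  0.    1.01 -1.43] F [-0.3 -0.5  1.2] 0.0919 0.0 12.15
[ 0.000e+00 -4.922e+01 -2.019e+01 -2.000e-02  9.000e-02  0.000e+00]
[[282. 199.]
 [282.  85.]
 [283. 304.]]
0 [241] [323] 50
25 [] [] 0
50 [] [] 0
75 [] [] 0
100 [252] [314] 61
125 [253] [313] 61
150 [254] [313] 60
175 [254] [313] 60
200 [254] [348] 95
225 [255] [355] 101
250 [255] [312] 58
275 [201] [359] 159
```

Emit:
{"name": "apply_moves", "arguments": {"increments": [[0,0.01,-0.15,0,0,0],[0,0,-0.15,0,0,0],[0,0,-0.15,0,0,0],[0,0,-0.15,0,0,0],[0,0,-0.1,0,0,0],[0,0,-0.1,0,0,0],[0,0,-0.1,0,0,0],[0,0,0,0,0,0],[0,0,0,0,0,0]]}}

```text
t: 13.1
tcp_pos: [0.4488, -0.3521, 0.0037]
ee_rot: [0.0, 0.453, 0.892, 0.0]
force: [-0.1, 0.4, 1.7]
finger_gap: 0.0918
grip_force: 0.0
```

```bash
python3 -c "
from h import *
st()
from bench import r
print(r.get_state()['tau'].round(2))"
```

```text
[ 0.4488 -0.3521  0.0037] ydir 0.631 z [ 0. -0. -1.] q [-0.8   0.68  1.64  0.    0.82 -1.43] F [-0.1  0.4  1.7] 0.0918 0.0 13.1
[-0.000e+00 -5.165e+01 -1.678e+01 -2.000e-02  9.000e-02  0.000e+00]
```

Smooth, with no contact. Grip and lift.

Emit:
{"name": "apply_moves", "arguments": {"increments": [[0,0,0,0,0,0],[0,0,0,0,0,0],[0,0,0,0,0,0],[0,0,0,0,0,0],[0,0,0,0,0,0],[0,0,0,0,0,0],[0,0,0,0,0,0]], "gripper": -1, "grip_force": 25}}

```text
t: 13.8
tcp_pos: [0.4486, -0.352, 0.0036]
ee_rot: [0.0, 0.453, 0.892, 0.0]
force: [-0.4, -0.4, 0.6]
finger_gap: 0.0436
grip_force: 25.0
```

Emit:
{"name": "apply_moves", "arguments": {"increments": [[0,0,0.1,0,0,0],[0,0,0.15,0,0,0],[0,0,0.2,0,0,0],[0,0,0.2,0,0,0],[0,0,0.2,0,0,0],[0,0,0.2,0,0,0],[0,0,0.2,0,0,0],[0,0,0.2,0,0,0],[0,0,0,0,0,0]]}}

```text
t: 14.7
tcp_pos: [0.4498, -0.3531, 0.1518]
ee_rot: [0.003, 0.453, 0.892, -0.001]
force: [-0.5, -0.7, -1.5]
finger_gap: 0.0437
grip_force: 25.0
```

Emit:
{"name": "apply_moves", "arguments": {"increments": [[0.03,0.3,0,0,0,0],[0.03,0.4,0,0,0,0],[0.03,0.4,0,0,0,-0.07],[0.03,0.4,0,0,0,-0.07],[0,0.3,0,0,0,-0.07],[0,0.3,0,0,0,-0.07],[0,0.2,0,0,0,-0.07],[0,0.1,0,0,0,-0.07],[0,0,0,0,0,-0.07],[0,0,0,0,0,-0.07],[0,0,0,0,0,-0.07],[0,0,0,0,0,-0.07],[0,0,0,0,0,-0.07],[0,0,0,0,0,-0.07],[0,0,0,0,0,-0.07],[0,0,0,0,0,-0.07],[0,0,0,0,0,-0.07],[0,0,0,0,0,-0.07],[0,0,0,0,0,-0.07],[0,0,0,0,0,-0.07]]}}

```text
t: 16.7
tcp_pos: [0.4601, -0.1118, 0.1478]
ee_rot: [-0.0, 0.987, -0.161, -0.001]
force: [0.1, -0.4, -1.4]
finger_gap: 0.0432
grip_force: 25.0
```

Emit:
{"name": "apply_moves", "arguments": {"increments": [[0,0,0,0,0,-0.07],[0,0,0,0,0,-0.015],[0,0,0,0,0,0],[0,0,0,0,0,0]]}}

```text
t: 17.1
tcp_pos: [0.4605, -0.112, 0.1483]
ee_rot: [0.0, 0.971, -0.24, -0.0]
force: [0.0, -0.3, -0.2]
finger_gap: 0.0435
grip_force: 25.0
```

Run:
```python
from h import *
st(); c=shot("wrist","w5"); g=c["img"].astype(int)
R=c["R"];o=-R.T@c["t"];print(o)
print(proj(c,[[.563,-.167,.051],[.563-.003*.883-.05*.469,-.167+.003*.469-.05*.883,.051],[.563-.003*.883+.05*.469,-.167+.003*.469+.05*.883,.051]]).round(0))
```

```text
[ 0.4605 -0.112   0.1483] ydir -2.056 z [-0.  0. -1.] q [-0.4   0.33  1.78 -0.    1.03  1.66] F [ 0.  -0.3 -0.2] 0.0435 25.0 17.1
[ 0.53176546 -0.14927674  0.30585513]
[[283.  57.]
 [352.  62.]
 [215.  62.]]
```

Run:
```python
from h import *
c=load("w5"); g=c["img"].astype(int)
hsv=cv2.cvtColor(c["img"],cv2.COLOR_RGB2HSV)
w=((hsv[...,1]<40)&(hsv[...,2]>150)).astype(np.uint8); w[150:]=0
n,l,s,ce=cv2.connectedComponentsWithStats(w)
for i in range(1,n):
    if s[i,4]>150:
        ys,xs=np.where(l==i); r_=cv2.minAreaRect(np.c_[xs,ys].astype(np.float32)); b=cv2.boxPoints(r_); print("white",s[i],np.round(b).tolist(),[ray(c,p,.051)[:2].round(4).tolist() for p in b])
t=((g[...,0]>150)&(g[...,0]-g[...,2]>50)&(hsv[...,1]<140)).astype(np.uint8)
for v in range(60,300,20):
    u=np.where(t[v])[0]; u=u[(u>180)&(u<390)]; print(v,u[:1],u[-1:],len(u))
```

```text
white [ 211   37  139   23 2709] [[211.0, 58.0], [211.0, 37.0], [349.0, 39.0], [349.0, 60.0]] [[0.5872, -0.1202], [0.5988, -0.1276], [0.5519, -0.2141], [0.5394, -0.2082]]
60 [] [] 0
80 [] [] 0
100 [234] [329] 96
120 [234] [328] 95
140 [235] [328] 94
160 [236] [328] 93
180 [236] [328] 93
200 [236] [328] 93
220 [238] [389] 90
240 [239] [389] 100
260 [239] [389] 111
280 [240] [325] 86
```

Emit:
{"name": "apply_moves", "arguments": {"increments": [[0.007,0.015,-0.3,0,0,0],[0,0,-0.3,0,0,0],[0,0,-0.3,0,0,0],[0,0,-0.25,0,0,0],[0,0,-0.15,0,0,0],[0,0,-0.1,0,0,0],[0,0,-0.04,0,0,0],[0,0,0,0,0,0],[0,0,0,0,0,0]]}}

```text
t: 18.05
tcp_pos: [0.4619, -0.1107, 0.0052]
ee_rot: [0.0, 0.97, -0.242, 0.001]
force: [0.7, 0.0, -1.3]
finger_gap: 0.0432
grip_force: 25.0
```

Emit:
{"name": "apply_moves", "arguments": {"increments": [[0,0,0,0,0,0],[0,0,0,0,0,0],[0,0,0,0,0,0],[0,0,0,0,0,0],[0,0,0.2,0,0,0],[0,0,0.3,0,0,0],[0,0,0.3,0,0,0],[-0.2,0.11,0.2,0,0,0],[-0.2,0.1,0,0,0,0],[0,0,0,0,0,0],[0,0,0,0,0,0]], "gripper": 1}}

```text
t: 19.15
tcp_pos: [0.4217, -0.0897, 0.1048]
ee_rot: [0.0, 0.97, -0.242, 0.0]
force: [0.4, -0.2, 0.2]
finger_gap: 0.092
grip_force: 0.0
```

Run:
```python
from h import *
st(); c=shot("wrist","w6"); g=c["img"].astype(int); hsv=cv2.cvtColor(c["img"],cv2.COLOR_RGB2HSV)
t=((g[...,0]>150)&(g[...,0]-g[...,2]>50)&(hsv[...,1]<140)).astype(np.uint8)
n,l,s,ce=cv2.connectedComponentsWithStats(t)
for i in range(1,n):
    if s[i,4]>500: print(s[i],ce[i])
O=np.array([.565,-.166]);d=np.array([np.cos(-.49),np.sin(-.49)]);nn=np.array([-d[1],d[0]])
for v in range(60,300,20):
    u=np.where(t[v])[0]; u=u[(u>180)&(u<390)]
    if len(u)>20: print(v,[((ray(c,p,.015)[:2]-O)@np.c_[d,nn]).round(4) for p in ((u[0],v),(u[-1],v))])
```

```text
[ 0.4217 -0.0897  0.1048] ydir -2.059 z [ 0.001 -0.    -1.   ] q [-0.39  0.33  1.94 -0.    0.87  1.67] F [ 0.4 -0.2  0.2] 0.092 0.0 19.15
[    0     0   114   248 12153] [ 48.95449683 134.01530486]
[  89    0   44  265 1601] [110.66021237 127.35977514]
[  251    25    62   200 11633] [281.91532709 121.35932262]
[ 63 159  17 106 582] [ 70.88831615 212.32817869]
[ 382  174  122  104 6965] [441.68815506 224.58693467]
[ 255  226   56   26 1285] [282.59455253 239.03891051]
60 [array([-0.0486,  0.0222]), array([-0.0485, -0.0208])]
80 [array([-0.0617,  0.0219]), array([-0.0616, -0.0212])]
100 [array([-0.0753,  0.0222]), array([-0.0752, -0.0216])]
120 [array([-0.0894,  0.0225]), array([-0.0893, -0.0213])]
140 [array([-0.104 ,  0.0221]), array([-0.1038, -0.0217])]
160 [array([-0.1191,  0.0225]), array([-0.1189, -0.0221])]
180 [array([-0.1347,  0.0221]), array([-0.1346, -0.0218])]
200 [array([-0.151 ,  0.0225]), array([-0.1509, -0.0223])]
220 [array([-0.1679,  0.022 ]), array([-0.1678, -0.0228])]
240 [array([-0.1855,  0.0224]), array([-0.1852, -0.0889])]
```

Emit:
{"name": "apply_moves", "arguments": {"increments": [[0,0,-0.3,0,0,0],[0,0,-0.3,0,0,0],[0,0,-0.25,0,0,0],[0,0,-0.13,0,0,0],[0,0,0,0,0,0],[0,0,0,0,0,0]]}}

```text
t: 19.8
tcp_pos: [0.4218, -0.0898, 0.0063]
ee_rot: [0.0, 0.97, -0.242, -0.0]
force: [-0.3, 0.6, 0.2]
finger_gap: 0.0917
grip_force: 0.0
```

Emit:
{"name": "apply_moves", "arguments": {"increments": [[0,0,0,0,0,0],[0,0,0,0,0,0],[0,0,0,0,0,0],[0,0,0,0,0,0],[0,0,0,0,0,0],[0,0,0,0,0,0]], "gripper": -1, "grip_force": 50}}

```text
t: 20.4
tcp_pos: [0.4214, -0.0895, 0.0067]
ee_rot: [0.0, 0.97, -0.242, 0.0]
force: [0.5, 0.3, -0.2]
finger_gap: 0.0481
grip_force: 0.0
```

Emit:
{"name": "apply_moves", "arguments": {"increments": [[0.088,-0.047,0,0,0,0],[0.088,-0.047,0,0,0,0],[0.088,-0.047,0,0,0,0],[0.088,-0.047,0,0,0,0],[0.088,-0.047,0,0,0,0],[0.088,-0.047,0,0,0,0],[0.088,-0.047,0,0,0,0],[0,0,0,0,0,0],[0,0,0,0,0,0]]}}

```text
t: 21.3
tcp_pos: [0.4829, -0.1225, 0.0064]
ee_rot: [0.0, 0.97, -0.242, -0.0]
force: [-1.7, 0.4, -0.2]
finger_gap: 0.0436
grip_force: 50.0
```

Emit:
{"name": "apply_moves", "arguments": {"increments": [[0.071,-0.037,0,0,0,0],[0.07,-0.038,0,0,0,0],[0.07,-0.037,0,0,0,0],[0.07,-0.037,0,0,0,0],[0.07,-0.038,0,0,0,0],[0,0,0,0,0,0],[0,0,0,0,0,0],[0,0,0,0,0,0]]}}

```text
t: 22.1
tcp_pos: [0.5182, -0.1412, 0.0064]
ee_rot: [0.0, 0.97, -0.242, 0.0]
force: [-0.1, 0.2, -2.6]
finger_gap: 0.0437
grip_force: 50.0
```

Run:
```python
from h import *
st(); O=np.array([.565,-.166])
from bench import r
print((r.get_state()["tcp_pos"][:2]-O)@[np.cos(.49),-np.sin(.49)])
```

```text
[ 0.5182 -0.1412  0.0064] ydir -2.059 z [ 0.001 -0.    -1.   ] q [-0.41  0.64  1.74 -0.    0.77  1.65] F [-0.1  0.2 -2.6] 0.0437 50.0 22.1
-0.05300434049476002
```

Emit:
{"name": "apply_moves", "arguments": {"increments": [[0.035,-0.019,0,0,0,0],[0.035,-0.019,0,0,0,0],[0.035,-0.018,0,0,0,0],[0,0,0,0,0,0],[0,0,0,0,0,0]]}}

```text
t: 22.6
tcp_pos: [0.528, -0.1464, 0.0064]
ee_rot: [-0.0, 0.97, -0.242, -0.001]
force: [-3.0, 1.2, 0.2]
finger_gap: 0.0434
grip_force: 50.0
```

Emit:
{"name": "apply_moves", "arguments": {"increments": [[0.035,-0.019,0,0,0,0],[0,0,0,0,0,0]]}}

```text
t: 22.8
tcp_pos: [0.5319, -0.1486, 0.0064]
ee_rot: [0.0, 0.97, -0.242, -0.0]
force: [-1.8, 1.2, -0.3]
finger_gap: 0.0439
grip_force: 50.0
```

Emit:
{"name": "apply_moves", "arguments": {"increments": [[0.026,-0.014,0,0,0,0],[0,0,0,0,0,0]]}}

```text
t: 23.0
tcp_pos: [0.5345, -0.15, 0.0064]
ee_rot: [0.0, 0.97, -0.242, -0.0]
force: [-3.5, 1.8, -0.6]
finger_gap: 0.0438
grip_force: 50.0
```

Emit:
{"name": "apply_moves", "arguments": {"increments": [[0.026,-0.014,0,0,0,0],[0,0,0,0,0,0]]}}

```text
t: 23.2
tcp_pos: [0.5365, -0.151, 0.0064]
ee_rot: [-0.0, 0.97, -0.242, -0.001]
force: [-4.9, 2.9, 1.7]
finger_gap: 0.0438
grip_force: 50.0
```

Emit:
{"name": "apply_moves", "arguments": {"increments": [[0.018,-0.009,0,0,0,0],[0,0,0,0,0,0]]}}

```text
t: 23.4
tcp_pos: [0.5365, -0.1511, 0.0064]
ee_rot: [-0.0, 0.97, -0.242, -0.003]
force: [-11.4, 6.1, 7.9]
finger_gap: 0.0438
grip_force: 50.0
```

Emit:
{"name": "apply_moves", "arguments": {"increments": [[0.018,-0.009,0,0,0,0],[0,0,0,0,0,0],[0,0,0,0,0,0]]}}

```text
t: 23.7
tcp_pos: [0.5367, -0.1511, 0.0064]
ee_rot: [-0.001, 0.97, -0.242, -0.005]
force: [-16.4, 8.5, 12.3]
finger_gap: 0.0437
grip_force: 50.0
```

Emit:
{"name": "apply_moves", "arguments": {"increments": [[0.018,-0.009,0,0,0,0],[0,0,0,0,0,0],[0,0,0,0,0,0]]}}

```text
t: 24.0
tcp_pos: [0.5369, -0.1512, 0.0063]
ee_rot: [-0.001, 0.97, -0.241, -0.007]
force: [-21.2, 9.4, 17.8]
finger_gap: 0.0434
grip_force: 50.0
```

Emit:
{"name": "apply_moves", "arguments": {"increments": [[0,0,0,0,0,0],[0,0,0,0,0,0],[0,0,0,0,0,0],[0,0,0,0,0,0]], "gripper": 0.6}}

```text
t: 24.4
tcp_pos: [0.5434, -0.1546, 0.0068]
ee_rot: [0.0, 0.97, -0.242, 0.001]
force: [0.7, 0.1, -0.3]
finger_gap: 0.0704
grip_force: 0.0
```

```bash
python3 -c "
from h import *
st()"
```

```text
[ 0.5434 -0.1546  0.0068] ydir -2.059 z [ 0.001 -0.001 -1.   ] q [-0.41  0.67  1.66 -0.    0.81  1.65] F [ 0.7  0.1 -0.3] 0.0704 0.0 24.4
```

Emit:
{"name": "apply_moves", "arguments": {"increments": [[-0.04,0.02,0.15,0,0,0],[0,0,0.25,0,0,0],[0,0,0.3,0,0,0],[-0.25,0.13,0.3,0,0,0],[-0.3,0.16,0,0,0,0],[-0.25,0.14,0,0,0,0],[0,0,0,0,0,0],[0,0,0,0,0,0]], "gripper": 0.8}}

```text
t: 25.2
tcp_pos: [0.4592, -0.1093, 0.1078]
ee_rot: [0.0, 0.97, -0.242, 0.001]
force: [0.0, -0.7, 0.3]
finger_gap: 0.0826
grip_force: 0.0
```

Run:
```python
from h import *
st(); c=shot("wrist","w7"); shot("scene","s7"); shot("top","t7")
O=np.array([.565,-.166]);d=np.array([np.cos(-.49),np.sin(-.49)])
for x in (-.05,-.06,-.07): print(x,proj(c,[[*(O+x*d),.038]]).round(0))
from bench import r
print((r.get_state()["tcp_pos"][:2]-O)@d)
M=np.zeros((600,800,3),np.uint8)
M[:360,:480]=cv2.resize(cv2.imread("pics/w7.png"),(480,360)); M[:300,480:800]=cv2.resize(cv2.imread("pics/s7.png")[150:300,210:370],(320,300))
M[300:600,480:800]=cv2.resize(cv2.imread("pics/t7.png")[150:300,150:310],(320,300))
cv2.imwrite("pics/m7.png",M)
```

```text
[ 0.4592 -0.1093  0.1078] ydir -2.059 z [ 0.002 -0.001 -1.   ] q [-0.4   0.39  1.83 -0.    0.92  1.66] F [ 0.  -0.7  0.3] 0.0826 0.0 25.2
-0.05 [[283. 126.]]
-0.06 [[283. 140.]]
-0.07 [[283. 155.]]
-0.11930077825263911
```

View pics/m7.png

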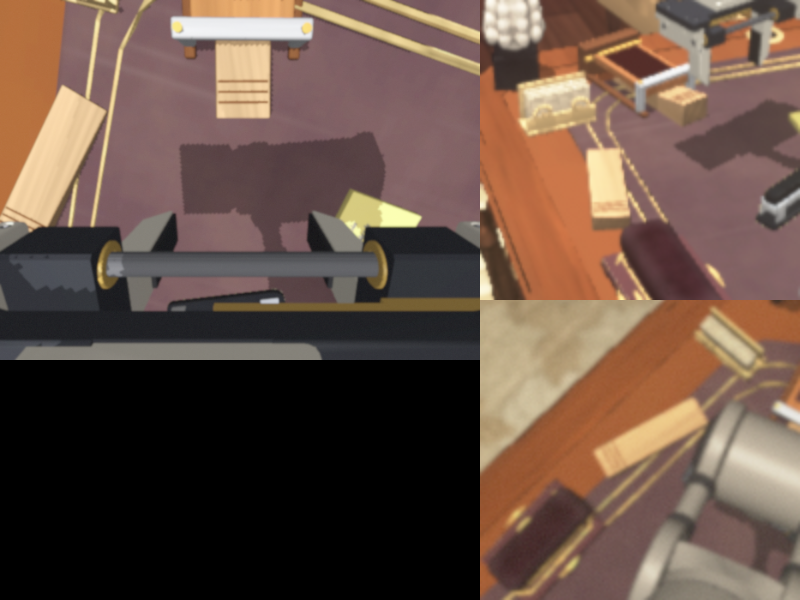

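The wedge's thick end is at wrist px row 139, so the thin end is about 101 mm inside. The wedge is central, the board is up against the bar, and the case lies flat on the notebook. I'll give it one confirming push from behind with shut fingers to make the jam sure.

Emit:
{"name": "apply_moves", "arguments": {"increments": [[0,0,-0.2,0,0,0],[0,0,-0.25,0,0,0],[0,0,-0.25,0,0,0],[0,0,-0.17,0,0,0],[0,0,-0.1,0,0,0],[0,0,0,0,0,0],[0,0,0,0,0,0]], "gripper": -1, "grip_force": 20}}

```text
t: 26.05
tcp_pos: [0.4592, -0.1094, 0.0098]
ee_rot: [0.0, 0.97, -0.242, 0.0]
force: [-0.2, -0.3, 0.0]
finger_gap: 0.0311
grip_force: 0.0
```

Emit:
{"name": "apply_moves", "arguments": {"increments": [[0.09,-0.048,0,0,0,0],[0.09,-0.048,0,0,0,0],[0.09,-0.048,0,0,0,0],[0.07,-0.037,0,0,0,0],[0,0,0,0,0,0],[0,0,0,0,0,0]]}}

```text
t: 26.65
tcp_pos: [0.4925, -0.1272, 0.0094]
ee_rot: [-0.0, 0.97, -0.242, -0.0]
force: [-0.1, 0.3, 0.5]
finger_gap: 0.0
grip_force: 0.0
```

Emit:
{"name": "apply_moves", "arguments": {"increments": [[0.035,-0.019,0,0,0,0],[0,0,0,0,0,0],[0,0,0,0,0,0]]}}

```text
t: 26.95
tcp_pos: [0.4961, -0.1291, 0.0096]
ee_rot: [0.0, 0.97, -0.242, -0.0]
force: [-0.3, 0.7, 0.3]
finger_gap: 0.0005
grip_force: 0.0
```

Emit:
{"name": "apply_moves", "arguments": {"increments": [[0.035,-0.019,0,0,0,0],[0.018,-0.009,0,0,0,0],[0,0,0,0,0,0]]}}

```text
t: 27.25
tcp_pos: [0.5019, -0.1322, 0.0096]
ee_rot: [0.0, 0.97, -0.242, 0.0]
force: [-0.4, 0.3, -0.1]
finger_gap: 0.0002
grip_force: 0.0
```

Emit:
{"name": "apply_moves", "arguments": {"increments": [[0.026,-0.014,0,0,0,0],[0,0,0,0,0,0],[0,0,0,0,0,0]]}}

```text
t: 27.55
tcp_pos: [0.5039, -0.1333, 0.0095]
ee_rot: [0.0, 0.97, -0.242, -0.0]
force: [-0.1, -0.8, -0.1]
finger_gap: 0.0008
grip_force: 0.3
```

Emit:
{"name": "apply_moves", "arguments": {"increments": [[0.018,-0.009,0,0,0,0],[0,0,0,0,0,0],[0,0,0,0,0,0]]}}

```text
t: 27.85
tcp_pos: [0.504, -0.1333, 0.0094]
ee_rot: [-0.0, 0.97, -0.242, -0.002]
force: [-6.7, 2.4, 3.8]
finger_gap: 0.0004
grip_force: 3.3
```

Emit:
{"name": "apply_moves", "arguments": {"increments": [[0.026,-0.014,0,0,0,0],[0,0,0,0,0,0],[0,0,0,0,0,0]]}}

```text
t: 28.15
tcp_pos: [0.504, -0.1333, 0.0091]
ee_rot: [-0.001, 0.97, -0.241, -0.005]
force: [-13.1, 7.4, 11.8]
finger_gap: 0.0006
grip_force: 7.7
```

Emit:
{"name": "apply_moves", "arguments": {"increments": [[0.018,-0.009,0,0,0,0],[0,0,0,0,0,0],[0,0,0,0,0,0]]}}

```text
t: 28.45
tcp_pos: [0.504, -0.1333, 0.0091]
ee_rot: [-0.001, 0.97, -0.241, -0.007]
force: [-19.5, 9.9, 16.8]
finger_gap: 0.0007
grip_force: 10.8
```

Emit:
{"name": "apply_moves", "arguments": {"increments": [[-0.1,0.053,0,0,0,0],[-0.2,0.106,0,0,0,0],[-0.2,0.106,0.2,0,0,0],[0,0,0.4,0,0,0],[0,0,0.4,0,0,0],[0,0,0,0,0,0],[0,0,0,0,0,0]]}}

```text
t: 29.15
tcp_pos: [0.4609, -0.1103, 0.1104]
ee_rot: [0.0, 0.97, -0.242, 0.001]
force: [-1.0, 0.1, -0.5]
finger_gap: 0.0002
grip_force: 0.0
```

Run:
```python
from h import *
st(); c=shot("wrist","w8"); g=c["img"].astype(int); hsv=cv2.cvtColor(c["img"],cv2.COLOR_RGB2HSV)
O=np.array([.565,-.166]);d=np.array([np.cos(-.49),np.sin(-.49)])
t=((g[...,0]>150)&(g[...,0]-g[...,2]>50)&(hsv[...,1]<140)); v=np.where(t[:200,283])[0]; v=v[v>20]
print(v[:1],v[-1:],"thick end x",(ray(c,(283,v[-1]),.038)[:2]-O)@d)
from bench import hand_in
print(hand_in())
```

```text
[ 0.4609 -0.1103  0.1104] ydir -2.059 z [ 0.003 -0.001 -1.   ] q [-0.4   0.38  1.83 -0.    0.93  1.66] F [-1.   0.1 -0.5] 0.0002 0.0 29.15
[21] [140] thick end x -0.05794932994179128
the job is handed in; nothing more can be done
None
```

The job is handed in: the spectacle case lies flat on the notebook, and the thick wedge is jammed about 102 mm inside the mouth with the board up at its stop bar. It did not move under a final push of about 22 N; the arm was clear of everything at hand-in, and no verdict came back.

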